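# Lock the control box with the square panel key

## Task

Take the T-handled square key out of the wooden block, fit its square end fully home in the recessed lock on top of the grey control box, and turn it clockwise (seen from above) until the lock meets its stop. The lock is small and sprung, so press and turn gently and do not force it; leave the key standing in the lock, let go, and leave the other things on the bench where they are.

Things in the scene. Friction and masses are not known exactly. Their poses are not given: they have to be found in the camera images.
- box: fixed grey steel control box, 200 (its x) x 160 (its y) x 80 mm high, flat on the bench; origin at the centre of its underside, z up. A round opening of 50 mm in its top, centred at box x = +30 mm, y = 0, holds a steel lock barrel 40 mm across, its flat face 6 mm below the box top, with a square socket in its middle, 13 x 13 mm, 18 mm deep (floor 56 mm above the bench)
- opening (a point): centre of the round opening, level with the box top (80 mm above the bench), axes as the box's. Not the lock's exact axis: the barrel was fitted by hand, its axis lies up to 4 mm off this point along box x and up to 4 mm along box y. This offset is fixed but not measured: find it by camera or by feel. Pushing or twisting the key with over about 35 N of contact force damages the lock
- lock (a joint): angle of the barrel, rad, growing clockwise seen from above. At 0 the socket's sides are parallel to box x and y. Starts at 0 to 0.3, hard stop at 1.35; friction about 0.06 N m, stays where left. The barrel is also sprung: pressed, it starts to give at about 2 N and takes 1.5 N more per mm, down to 6 mm, and comes up when released
- stand: fixed wooden block, 70 x 70 x 40 mm high, origin at the centre of its underside; in its top a round blind hole, 20 mm across and 30 mm deep, where the key stands upright with its end on the hole's floor, 10 mm above the bench
- key: loose steel T-handled key, 76 mm tall, about 0.12 kg, standing upright in the block; origin at the middle of its lower end, z up along the shank. Lower end: square shank 12 x 12 mm up to 30 mm (sides parallel to key x and y, the lowest 3 mm tapered to 10.5 mm), then a round neck 12 mm across up to 50 mm, then the handle up to 76 mm
- handle (a point): middle of the key's handle, 63 mm above its lower end; the handle is a bar 56 mm long (along key x), 16 mm thick (key y) and 26 mm high
- water_bottle: bystander: clear plastic bottle, 64 mm across, 190 mm high, standing; origin under its centre
- travel_mug: bystander: black travel mug, 80 mm across, 160 mm high, standing; origin under its centre
- module: bystander: ribbed aluminium module, 130 x 75 x 27 mm, lying flat; origin under its centre
Mind the look-alikes: they are no part of the job. There is more than one size of the key; the job needs the largest.

How it is judged (in metres and radians):
On the way, in this order (a step that is already met when the one before it is completed fails the run):
1. the key's square end is fully home in the socket, before the lock has been turned (z of key in the frame of box below 0.0605 m and horizontal distance between key and opening below 0.01 m and value of joint lock below 0.6 rad), for 0.1 s.
2. the lock is turned to its stop with the key in it (value of joint lock above 1.25 rad and z of key in the frame of box below 0.0605 m and horizontal distance between key and opening below 0.01 m), for 0.1 s.
At the end, for the whole second after the job is handed in: The lock stands at its stop (within 0.1 rad), and the key is left upright (within 0.15 rad) and at rest in the socket, its end within 4.5 mm of the socket's floor level and within 10 mm of the opening's centre line (all of step 2 and angle between key's own z axis and vertical below 0.15 rad and linear speed of key below 0.02 m/s); the robot touches nothing.
It fails at once if the key is forced against the box or its lock (over 35 N) (contact force between key and box above 35 N).
It fails at once if a bystander is disturbed (moved over 20 mm) (distance of any of water_bottle, travel_mug, module from where it was at the start of the episode above 0.02 m).
It also fails if it takes over 72 s, if anything falls off the work surface, if the arm or the gripper's body presses on something with over 40 N, if the wrist force passes 120 N, or if a joint passes its speed limit or range.

## Robot

A 6-joint arm with a two-finger parallel gripper is mounted at the origin on the work surface. World frame = base frame: x ahead of the robot, y to its left, z up, the work surface at z = 0. Lengths are in m, angles in degrees, forces in N, time in s.
With the tool pointing down it reaches from about 0.425 to 1.125 m from the base axis. Payload 14.9 kg.
Tool frame: the origin (TCP) lies at the very end of the fingers, on their centre line; the grasp point (between the pads) lies 19 mm behind it; z points along the fingers, y is the line along which they close (so a half turn about z gives the same grasp; the last joint's range is limited). The gripper opens to 91 mm and grips with 3 to 60 N. Pads are 32 mm wide; open, the fingers measure 118 mm over their backs; the gripper's body (76 mm by 178 mm) begins 60 mm behind the grasp point.
Start: joints at [-70.548, 21.709, 99.362, -0, 58.929, -1.908], TCP at [0.255, -0.652, 0.19] pointing down, gripper open.
Joint ranges: [-158.91, 158.91], [-42.39, 125.64], [0.06, 152.35], [-60.88, 240.88], [17.5, 164.5], [-176.32, 176.32]. Speed limits (degrees/s): [108.29, 108.29, 136.94, 180, 180, 180].

## Interface

Orientations are given as a 3x3 rotation matrix whose columns are the frame's x, y, z axes.
In Python, from bench import robot, viewer gives the robot as it stands. The module is installed in compiled form; this text tells all that it offers.
- The arm moves only by the tool jog_arm, never from a script. Its argument "commands" is a list of rows, each a list of 6 numbers: the shift along the tool's x, y, z in units of 0.3 m (1.0 is 0.3 m), then the turn, a rotation vector about the tool's x, y, z in units of 1.5 rad (1.0 is 1.5 rad). A call has exactly 8 rows; each row is the pose to reach, as a shift and turn from the pose commanded when the call began, along the tool's axes at that moment; what a row does not reach only later rows make up. A row lasts 1/8 s, in which the tool goes at most 62.5 mm and 10.7 degrees, less where a joint would pass 70% of its speed; a pose out of reach is approached as far as the arm can. A call with a number of a shift or a turn outside -1 to 1 is refused whole. A call with a gripper value outside its range is refused whole. "hand" is the opening, from -1 (shut) to 1 (fully open), set as the call begins (left out, the last holds). The fingers move at their own pace and stop on an object; the grip force is fixed at half the most. Time passes only in rows, so rows that repeat a pose let the fingers close, or fill a call up. It gives the time, the measured TCP pose, the force, the opening and the grip force at its end, in the units of the state.
- robot.state(): the state, without advancing time (a new reading comes with each control period).
- viewer.snapshot(name): name is "scene" or "top" or "wrist"; returns a dict with "img" (420x560x3 uint8, red, green, blue), "fx", "fy", "cx", "cy" (pixels), "R" (3x3) and "t" (3): a world point X has camera coordinates R X + t. Camera axes: x right, y down, z forward; pixel columns grow to the right and rows downward; lengths in m; the calibration is good to about 2 mm. A picture is of the moment at which its call begins. There is no depth.
- robot.close_job(): hands the job in; it is judged then, once.
The state is a dict: "time_s": time; "joint_positions": joint angles; "qd": joint speeds; "joint_torque": joint torques, N m; "tcp_pos": TCP position; "tcp_rot": TCP orientation; "wrist_force": force on the tool from outside, world axes, zero at the start; "torque": the same for the moment, N m; "gripper_width": finger opening in m; "gripper_force": force on a finger pad.
Only numpy, scipy, OpenCV 4.12 (cv2) and the standard library are available. Lean on these libraries where they do the work, as an engineer would, in place of code of your own. Each camera call takes 0.05 s, during which the arm holds its last target. There are 200 camera calls.

## Working session

There is one attempt and no reset: what is moved stays moved. The work goes in short steps, Python scripts to look and compute and a tool call to move; the robot and the scene stay as the last step left them, time stands still between calls to the robot, and variables do not carry over. Pictures are saved under pics/ and viewed, at most 10 in all, crops included, and the job is handed in when it is done.

Besides the shell and the picture viewer there is one more tool, called after ">>>" by a JSON object that holds its "fn" and its "kwargs". jog_arm: Moves the arm, as the interface text tells. Shifts and turns lie within -1 to 1; 1 stands for 0.3 m of shift or 1.5 rad of turn. Its arguments: {"type":"object","properties":{"commands":{"type":"array"},"hand":{"type":"number"}},"required":["commands"]}

```bash
mkdir -p pics; cat > h.py <<'E'
import numpy as np, cv2, json
from bench import robot, viewer
def snap(n,f):
    s=viewer.snapshot(n); cv2.imwrite(f'pics/{f}.png',cv2.cvtColor(s['img'],cv2.COLOR_RGB2BGR))
    np.savez(f'pics/{f}.npz',**{k:s[k] for k in s}); return s
def load(f): return np.load(f'pics/{f}.npz')
def ray(s,u,v,z):
    R=np.array(s['R']);t=np.array(s['t']);c=-R.T@t
    d=R.T@np.array([(u-s['cx'])/s['fx'],(v-s['cy'])/s['fy'],1]); return c+d*(z-c[2])/d[2]
def proj(s,X):
    p=np.array(s['R'])@np.array(X)+np.array(s['t']); return np.array([s['fx']*p[0]/p[2]+s['cx'],s['fy']*p[1]/p[2]+s['cy']])
def totool(p):
    st=robot.state(); return np.array(st['tcp_rot']).T@(np.array(p)-np.array(st['tcp_pos']))/0.3
E
python3 - <<'E'
from h import *
a=snap('scene','s1');b=snap('top','t1')
for s in(a,b): print(s['fx'],np.array(s['R']).round(3).tolist(),(-np.array(s['R']).T@s['t']).round(3))
im=np.vstack([cv2.imread('pics/t1.png')]);print(robot.state())
E
```

```text
411.6094970608525 [[-0.277, 0.96, -0.024], [0.564, 0.143, -0.814], [-0.778, -0.239, -0.581]] [1.227 0.242 0.584]
428.0730490162192 [[-0.024, -1.0, 0.003], [-0.996, 0.024, -0.09], [0.09, -0.005, -0.996]] [0.446 0.033 1.165]
{'time_s': 0.1, 'joint_positions': array([-7.05480018e+01,  2.17352079e+01,  9.93924322e+01, -2.01142543e-04,
        5.89269857e+01, -1.90931530e+00]), 'qd': array([-0.06051787, -0.119863  , -0.09335939,  0.03018607, -0.02284817,
        0.02420479]), 'joint_torque': array([ 7.94368025e-04, -7.65035820e+01, -4.35292232e+01,  6.52322872e-02,
        3.98188981e-02, -1.36359949e-05]), 'tcp_pos': array([ 0.254828  , -0.65156884,  0.18985608]), 'tcp_rot': array([[ 9.31301315e-01,  3.64249582e-01, -3.20333537e-04],
       [ 3.64249722e-01, -9.31300882e-01,  8.97979052e-04],
       [ 2.87615893e-05, -9.52970474e-04, -9.99999546e-01]]), 'wrist_force': array([-0.15262323, -0.46565716,  0.1279573 ]), 'torque': array([-0.02009608, -0.00117831, -0.0107154 ]), 'gripper_force': 0.0, 'gripper_width': 0.0908835572215509}
```

View pics/t1.png

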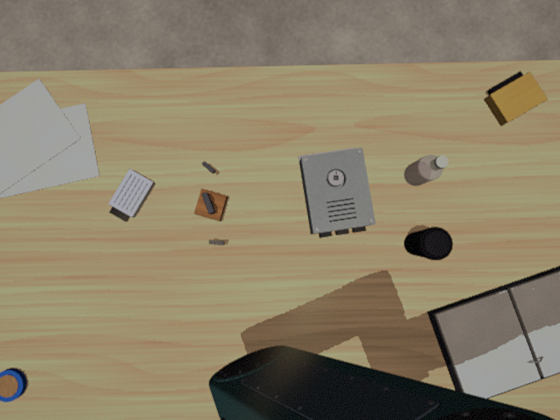

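View pics/s1.png

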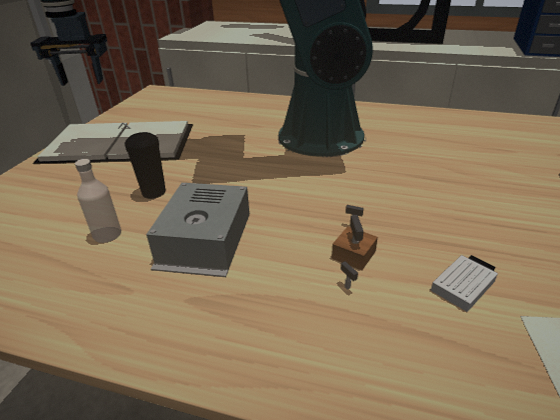

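The top view shows the block with the key at about (211,204), the box at (337,191) with its opening at (336,178), and small look-alike keys at (210,167) and (218,242). I'll enlarge the block and the box.

```bash
python3 - <<'E'
from h import *
im=cv2.imread('pics/t1.png')
a=cv2.resize(im[180:230,185:240],None,fx=7,fy=7,interpolation=cv2.INTER_CUBIC)
b=cv2.resize(im[140:245,290:385],None,fx=4,fy=4,interpolation=cv2.INTER_CUBIC)
c=np.zeros((420,770,3),np.uint8);c[:350,:385]=a;c[:420,388:768]=b;cv2.imwrite('pics/c1.png',c)
s=load('t1')
for u,v,z in[(211,204,.08),(210,204,.04),(336,178,.08),(210,167,.04),(218,242,.04)]: print(u,v,ray(s,u,v,z).round(4))
E
```

```text
211 204 [0.5529 0.1808 0.08  ]
210 204 [0.5569 0.1888 0.04  ]
336 178 [ 0.6122 -0.1399  0.08  ]
210 167 [0.6557 0.1877 0.04  ]
218 242 [0.4565 0.169  0.04  ]
```

View pics/c1.png

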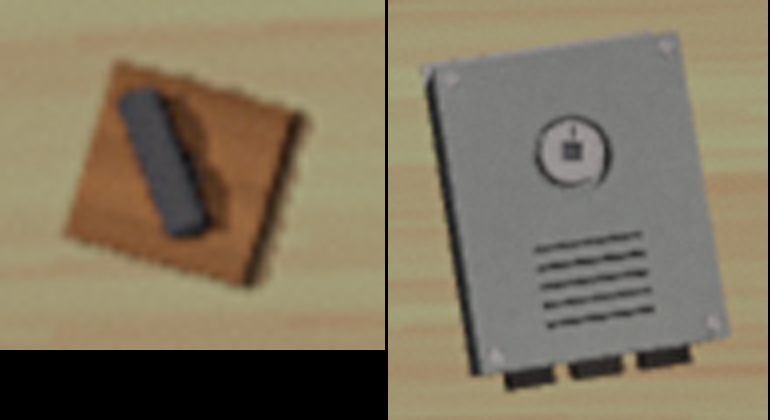

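```bash
python3 - <<'E'
from h import *
s=load('t1')
A=ray(s,185+145/7,180+95/7,.086);B=ray(s,185+188/7,180+230/7,.086)
print('key',A.round(4),B.round(4),((A+B)/2).round(4),np.degrees(np.arctan2(*(A-B)[1::-1])))
f=lambda x,y:ray(s,290+(x-388)/4,140+y/4,.08)
P=[f(*p) for p in[(452,79),(667,47),(713,321),(496,355)]]
d=P[0]+P[1]-P[2]-P[3];e=P[0]+P[3]-P[1]-P[2];print('box ang',np.degrees(np.arctan2(d[1],d[0])),np.degrees(np.arctan2(-e[0],e[1])))
print('lock',f(573,151).round(4), 'centre',(sum(P)/4).round(4))
print(totool([.553,.183,.25]))
E
```

```text
key [0.5792 0.193  0.086 ] [0.5298 0.178  0.086 ] [0.5545 0.1855 0.086 ] 16.894785375907425
box ang 7.066815107449565 7.375107762694471
lock [ 0.6128 -0.1405  0.08  ] centre [ 0.5814 -0.1451  0.08  ]
[ 1.93893725 -2.22894329 -0.19829994]
```

>>> {"fn": "jog_arm", "kwargs": {"commands": [[0.1,-0.1,-0.3,0,0,0],[0.3,-0.3,-0.3,0,0,0],[0.5,-0.5,-0.3,0,0,0],[0.7,-0.7,-0.3,0,0,0],[0.75,-0.85,-0.3,0,0,0],[0.8,-1.0,-0.3,0,0,0],[0.8,-1.0,-0.3,0,0,0],[0.8,-1.0,-0.3,0,0,0]], "hand": 1}}

```text
time_s: 1.1
tcp_pos: [0.3692, -0.2825, 0.2804]
tcp_rot: [[0.93, 0.367, 0.0], [0.367, -0.93, 0.0], [0.0, -0.0, -1.0]]
wrist_force: [0.4, -0.0, 0.0]
gripper_width: 0.091
gripper_force: 0.0
```

>>> {"fn": "jog_arm", "kwargs": {"commands": [[0.2,-0.2,0,0,0,0],[0.4,-0.4,0,0,0,0],[0.6,-0.6,0,0,0,0],[0.8,-0.8,0,0,0,0],[1.0,-1.0,0,0,0,0],[1.0,-1.0,0,0,0,0],[1.0,-1.0,0,0,0,0],[1.0,-1.0,0,0,0,0]]}}

```text
time_s: 2.1
tcp_pos: [0.5404, 0.1054, 0.2799]
tcp_rot: [[0.93, 0.367, -0.001], [0.367, -0.93, 0.0], [-0.001, -0.0, -1.0]]
wrist_force: [-0.5, -1.4, 0.4]
gripper_width: 0.0912
gripper_force: 0.0
```

```bash
python3 - <<'E'
from h import *
print(totool([.5545,.1855,.25]),robot.state()['tcp_pos'],robot.state()['time_s'],robot.state()['wrist_force'])
E
```

```text
[ 0.14159407 -0.23119008  0.0996818 ] [0.54043656 0.10539623 0.27991126] 2.1 [-0.49826512 -1.38512728  0.42251918]
```

>>> {"fn": "jog_arm", "kwargs": {"commands": [[0.14,-0.23,0.13,0,0,0.05],[0.14,-0.23,0.13,0,0,0.05],[0.14,-0.23,0.13,0,0,0.05],[0.14,-0.23,0.13,0,0,0.05],[0.14,-0.23,0.13,0,0,0.05],[0.14,-0.23,0.13,0,0,0.05],[0.14,-0.23,0.13,0,0,0.05],[0.14,-0.23,0.13,0,0,0.05]]}}

```text
time_s: 3.1
tcp_pos: [0.5533, 0.183, 0.2415]
tcp_rot: [[0.956, 0.293, 0.0], [0.293, -0.956, 0.0], [0.0, 0.0, -1.0]]
wrist_force: [1.1, -0.6, -0.2]
gripper_width: 0.091
gripper_force: 0.0
```

```bash
python3 - <<'E'
from h import *
s=snap('wrist','w1');st=robot.state();R=np.array(st['tcp_rot'])
print(s['fx'],(np.array(s['R'])@R).round(3).tolist(),(R.T@(-np.array(s['R']).T@s['t']-st['tcp_pos'])).round(4),proj(s,[.5545,.1855,.086]))
E
```

```text
349.2485968451342 [[0.001, 1.0, -0.001], [-0.967, 0.001, -0.256], [-0.256, 0.001, 0.967]] [ 0.0725 -0.0005 -0.1947] [276.18063242 192.09574295]
```

View pics/w1.png

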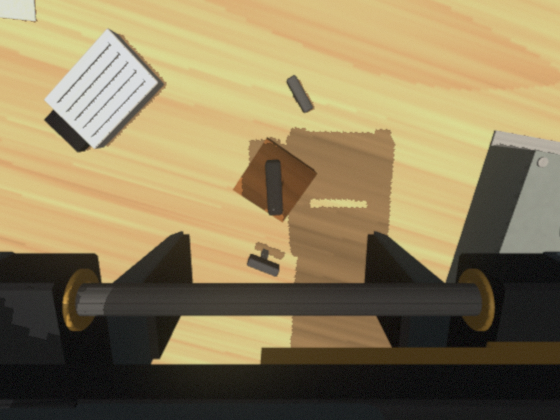

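The handle runs from about (272,160) to (275,210), with its near end face just below. It is nearly in line with the tool.

```bash
python3 - <<'E'
from h import *
s=load('w1')
im=cv2.imread('pics/w1.png');g=im[130:230,225:325];g=(255*(np.clip(g/90.,0,1))**.6).astype(np.uint8)
cv2.imwrite('pics/c2.png',cv2.resize(g,None,fx=6,fy=6,interpolation=cv2.INTER_CUBIC))
E
```

```text
(no output)
```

View pics/c2.png

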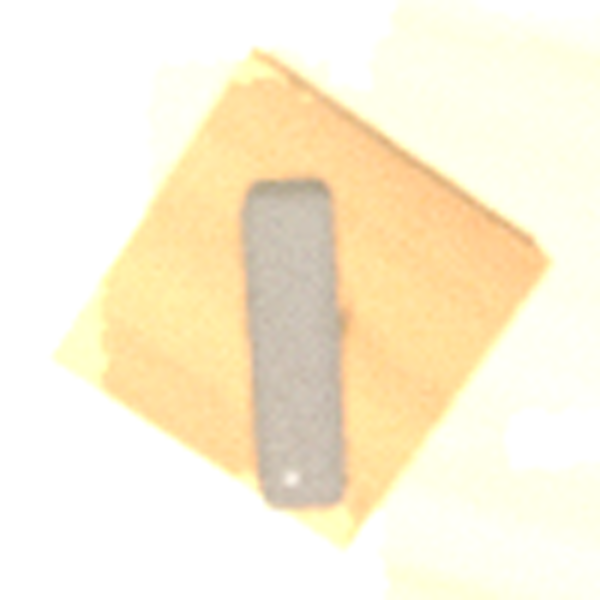

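```bash
python3 - <<'E'
from h import *
s=load('w1')
A=ray(s,225+287/6,130+192/6,.086);B=ray(s,225+305/6,130+502/6,.086);c=(A+B)/2
print(A,B,c,np.linalg.norm(A-B),np.degrees(np.arctan2(*(A-B)[1::-1])), totool([c[0],c[1],.054]))
R=np.array(robot.state()['tcp_rot']);print(np.degrees(np.arctan2(R[1,0],R[0,0])))
print('block', sum(ray(s,225+x/6,130+y/6,.04) for x,y in[(257,50),(550,260),(345,545),(55,355)])/4)
E
```

```text
[0.58277403 0.19765535 0.086     ] [0.53260106 0.17916955 0.086     ] [0.55768755 0.18841245 0.086     ] 0.053470102753922756 20.22588920725818 [ 0.0191852  -0.01283665  0.62495891]
17.05798425084026
block [0.5575716  0.18771872 0.04      ]
```

>>> {"fn": "jog_arm", "kwargs": {"commands": [[0.02,-0.013,0.1,0,0,-0.036],[0.02,-0.013,0.2,0,0,-0.036],[0.02,-0.013,0.35,0,0,-0.036],[0.02,-0.013,0.5,0,0,-0.036],[0.02,-0.013,0.6,0,0,-0.036],[0.02,-0.013,0.62,0,0,-0.036],[0.02,-0.013,0.62,0,0,-0.036],[0.02,-0.013,0.62,0,0,-0.036]]}}

```text
time_s: 4.15
tcp_pos: [0.5588, 0.1889, 0.0569]
tcp_rot: [[0.939, 0.345, 0.002], [0.345, -0.939, 0.001], [0.002, 0.0, -1.0]]
wrist_force: [0.6, -0.5, -0.3]
gripper_width: 0.0913
gripper_force: 0.0
```

>>> {"fn": "jog_arm", "kwargs": {"commands": [[0,0,0,0,0,0],[0,0,0,0,0,0],[0,0,0,0,0,0],[0,0,0,0,0,0],[0,0,0,0,0,0],[0,0,0,0,0,0],[0,0,0,0,0,0],[0,0,0,0,0,0]], "hand": -1}}

```text
time_s: 5.15
tcp_pos: [0.5579, 0.1886, 0.0554]
tcp_rot: [[0.939, 0.345, -0.0], [0.345, -0.939, -0.0], [-0.0, -0.0, -1.0]]
wrist_force: [0.5, -0.1, 0.5]
gripper_width: 0.0155
gripper_force: 30.0
```

>>> {"fn": "jog_arm", "kwargs": {"commands": [[0,0,-0.1,0,0,0],[0,0,-0.25,0,0,0],[0,0,-0.4,0,0,0],[0,0,-0.5,0,0,0],[-0.05,0.15,-0.5,0,0,0.04],[-0.1,0.3,-0.5,0,0,0.08],[-0.15,0.45,-0.5,0,0,0.12],[-0.15,0.45,-0.5,0,0,0.15]]}}

```text
time_s: 6.15
tcp_pos: [0.562, 0.0438, 0.2053]
tcp_rot: [[0.993, 0.122, -0.0], [0.122, -0.993, -0.0], [-0.0, 0.0, -1.0]]
wrist_force: [0.5, -0.0, -1.8]
gripper_width: 0.0156
gripper_force: 30.0
```

```bash
python3 - <<'E'
from h import *
print(totool([.563,-.1455,.19]),robot.state()['gripper_width'])
E
```

```text
[-0.07354595  0.62673794  0.05130319] 0.01557151129623353
```

>>> {"fn": "jog_arm", "kwargs": {"commands": [[-0.01,0.15,0.05,0,0,0],[-0.03,0.3,0.05,0,0,0],[-0.05,0.45,0.05,0,0,0],[-0.07,0.63,0.05,0,0,0],[-0.07,0.63,0.05,0,0,0],[-0.07,0.63,0.05,0,0,0],[-0.07,0.63,0.05,0,0,0],[-0.07,0.63,0.05,0,0,0]]}}

```text
time_s: 7.15
tcp_pos: [0.5653, -0.1429, 0.1904]
tcp_rot: [[0.992, 0.128, -0.0], [0.128, -0.992, 0.0], [-0.0, -0.0, -1.0]]
wrist_force: [-0.1, -0.3, -1.0]
gripper_width: 0.0154
gripper_force: 30.0
```

```bash
python3 - <<'E'
from h import *
s=snap('wrist','w2');st=robot.state();R=np.array(st['tcp_rot']);print(st['tcp_pos'],np.degrees(np.arctan2(R[1,0],R[0,0])))
p=proj(s,[.6128,-.1405,.08]);print(p)
im=cv2.imread('pics/w2.png');u,v=p.astype(int);u0=u-50;v0=v-50;print(u0,v0)
c=np.zeros((600,800,3),np.uint8)
g=cv2.resize(im[max(0,v0):v0+100,u0:u0+100],None,fx=4,fy=4,interpolation=cv2.INTER_CUBIC);c[:g.shape[0],400:800]=g
c[:300,:400]=cv2.resize(im,(400,300));cv2.imwrite('pics/c3.png',c)
E
```

```text
[ 0.5653055  -0.1430373   0.19046425] 7.327736586196267
[282.64275013 150.50123745]
232 100
```

View pics/c3.png

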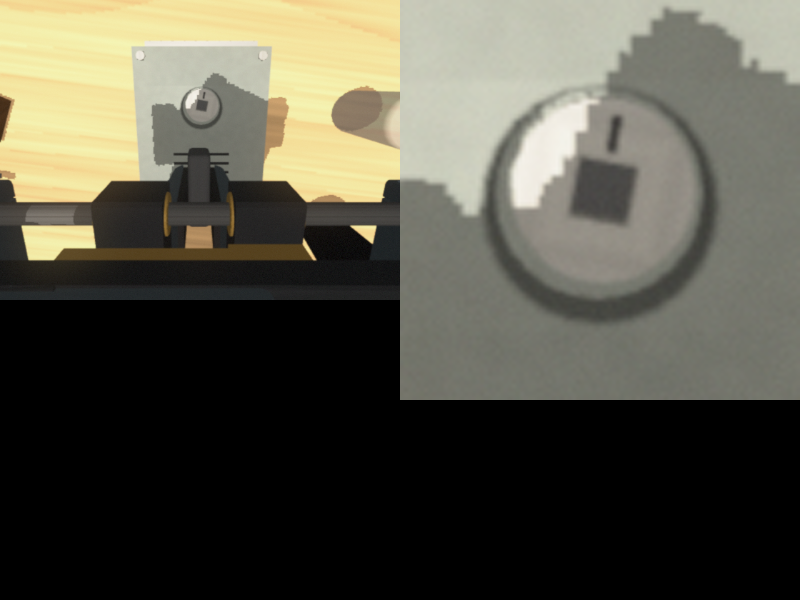

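The lock is visible: the socket corners in the crop are about (180,156), (238,168), (228,224) and (170,213), turned about 11° clockwise. I'll measure the held handle with the same camera to cancel calibration error.

```bash
python3 - <<'E'
from h import *
s=load('w2')
P=[ray(s,232+x/4,100+y/4,.074) for x,y in[(180,156),(238,168),(228,224),(170,213)]]
c=sum(P)/4;print('socket',c,[round(np.linalg.norm(P[i]-P[i-1]),4) for i in range(4)])
d=P[0]+P[1]-P[2]-P[3];e=P[0]+P[3]-P[1]-P[2];print(np.degrees(np.arctan2(d[1],d[0])),np.degrees(np.arctan2(-e[0],e[1])))
print('tool',totool([*c[:2],.18])*.3)
st=robot.state();R=np.array(st['tcp_rot'])
for x in(.028,-.028): print(proj(s,np.array(st['tcp_pos'])+R@[x,0,-.0306]))
im=cv2.imread('pics/w2.png')[195:295,225:335];g=(255*(np.clip(im/120.,0,1))**.5).astype(np.uint8)
cv2.imwrite('pics/c4.png',cv2.resize(g,None,fx=6,fy=6,interpolation=cv2.INTER_CUBIC))
E
```

```text
socket [ 0.61485671 -0.1406251   0.074     ] [np.float64(0.0125), np.float64(0.0129), np.float64(0.0123), np.float64(0.013)]
-2.5973353137882147 -3.6600610810289522
tool [0.04945425 0.00392801 0.01046373]
[279.08548628 214.97454768]
[278.89843433 317.43345724]
```

View pics/c4.png

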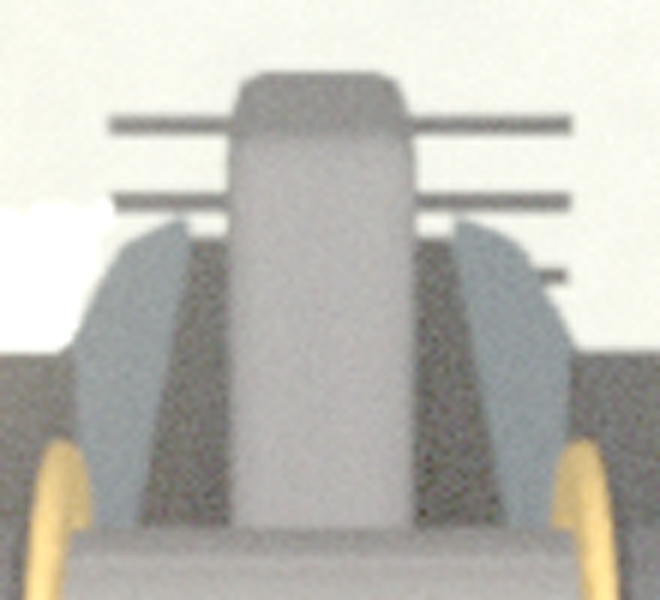

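>>> {"fn": "jog_arm", "kwargs": {"commands": [[0.08,0.006,0.05,0,0,0.06],[0.166,0.013,0.1,0,0,0.121],[0.166,0.013,0.15,0,0,0.121],[0.166,0.013,0.19,0,0,0.121],[0.166,0.013,0.21,0,0,0.121],[0.166,0.013,0.215,0,0,0.121],[0.166,0.013,0.215,0,0,0.121],[0.166,0.013,0.215,0,0,0.121]]}}

```text
time_s: 8.2
tcp_pos: [0.6153, -0.1415, 0.1264]
tcp_rot: [[0.999, -0.055, 0.001], [-0.055, -0.999, -0.0], [0.001, 0.0, -1.0]]
wrist_force: [-0.1, 0.9, -1.0]
gripper_width: 0.0153
gripper_force: 30.0
```

```bash
python3 - <<'E'
from h import *
st=robot.state();R=np.array(st['tcp_rot']);print(st['tcp_pos'],np.degrees(np.arctan2(R[1,0],R[0,0])),st['wrist_force'],st['torque'],totool([.6149,-.1406,.12])*.3)
E
```

```text
[ 0.61534367 -0.14148459  0.12643051] -3.13324861234687 [-0.09706383  0.90202206 -0.96410581] [-0.05064687 -0.011312   -0.01334215] [-0.00049574 -0.00085996  0.00643005]
```

>>> {"fn": "jog_arm", "kwargs": {"commands": [[-0.001,-0.002,0,0,0,0],[-0.001,-0.002,0,0,0,0],[-0.001,-0.002,0,0,0,0],[-0.001,-0.002,0,0,0,0],[-0.001,-0.002,0.007,0,0,0],[-0.001,-0.002,0.015,0,0,0],[-0.001,-0.002,0.02,0,0,0],[-0.001,-0.002,0.02,0,0,0]]}}

```text
time_s: 9.2
tcp_pos: [0.6148, -0.1407, 0.1197]
tcp_rot: [[0.999, -0.055, -0.0], [-0.055, -0.999, 0.0], [-0.0, -0.0, -1.0]]
wrist_force: [0.5, 1.1, -2.0]
gripper_width: 0.0158
gripper_force: 30.0
```

```bash
python3 - <<'E'
from h import *
for i in range(3):
  st=robot.state();R=np.array(st['tcp_rot']);print(st['tcp_pos'],np.degrees(np.arctan2(R[1,0],R[0,0])),st['wrist_force'],st['torque'],totool([.6149,-.1406,.12])*.3);viewer.snapshot('wrist')
E
```

```text
[ 0.61477939 -0.14073686  0.11973435] -3.134036548528356 [ 0.48703285  1.05754592 -2.0335058 ] [-0.00117234 -0.02673968 -0.030149  ] [ 0.00011287 -0.00014326 -0.00026568]
[ 0.61483458 -0.14075732  0.11983929] -3.1347382857270003 [ 0.41221609 -0.8531586  -1.28827461] [0.03377468 0.07642001 0.04243486] [ 5.66950275e-05 -1.60662886e-04 -1.60712915e-04]
[ 0.61487612 -0.1407665   0.11992274] -3.134592244744636 [ 0.10192477  0.5827115  -0.79472903] [ 0.01578158 -0.02359303 -0.07426902] [ 1.47332310e-05 -1.67559359e-04 -7.72658014e-05]
```

>>> {"fn": "jog_arm", "kwargs": {"commands": [[0,0,0.002,0,0,0],[0,0,0.004,0,0,0],[0,0,0.006,0,0,0],[0,0,0.008,0,0,0],[0,0,0.01,0,0,0],[0,0,0.012,0,0,0],[0,0,0.014,0,0,0],[0,0,0.014,0,0,0]]}}

```text
time_s: 10.35
tcp_pos: [0.6151, -0.1408, 0.1158]
tcp_rot: [[0.999, -0.055, 0.0], [-0.055, -0.999, -0.0], [0.0, 0.0, -1.0]]
wrist_force: [1.6, -0.5, -0.4]
gripper_width: 0.0158
gripper_force: 30.0
```

>>> {"fn": "jog_arm", "kwargs": {"commands": [[0,0,0.003,0,0,0],[0,0,0.006,0,0,0],[0,0,0.009,0,0,0],[0,0,0.012,0,0,0],[0,0,0.015,0,0,0],[0,0,0.018,0,0,0],[0,0,0.02,0,0,0],[0,0,0.02,0,0,0]]}}

```text
time_s: 11.35
tcp_pos: [0.6149, -0.1408, 0.1097]
tcp_rot: [[0.999, -0.055, 0.0], [-0.055, -0.999, -0.0], [0.0, 0.0, -1.0]]
wrist_force: [4.4, -0.3, 0.3]
gripper_width: 0.0158
gripper_force: 30.0
```

>>> {"fn": "jog_arm", "kwargs": {"commands": [[0.001,0,0,0,0,0],[0.002,0,0.003,0,0,0],[0.002,0,0.006,0,0,0],[0.002,0,0.009,0,0,0],[0.002,0,0.012,0,0,0],[0.002,0,0.015,0,0,0],[0.002,0,0.018,0,0,0],[0.002,0,0.018,0,0,0]]}}

```text
time_s: 12.35
tcp_pos: [0.6153, -0.1408, 0.1041]
tcp_rot: [[0.999, -0.055, -0.0], [-0.055, -0.999, 0.0], [-0.0, -0.0, -1.0]]
wrist_force: [1.6, 0.2, -2.0]
gripper_width: 0.0157
gripper_force: 30.0
```

>>> {"fn": "jog_arm", "kwargs": {"commands": [[0.0005,0,0.002,0,0,0],[0.001,0,0.004,0,0,0],[0.001,0,0.006,0,0,0],[0.001,0,0.008,0,0,0],[0.001,0,0.01,0,0,0],[0.001,0,0.011,0,0,0],[0.001,0,0.011,0,0,0],[0.001,0,0.011,0,0,0]]}}

```text
time_s: 13.35
tcp_pos: [0.6158, -0.1408, 0.1011]
tcp_rot: [[0.999, -0.055, 0.0], [-0.055, -0.999, 0.0], [0.0, -0.0, -1.0]]
wrist_force: [-1.0, 1.1, 1.4]
gripper_width: 0.0155
gripper_force: 30.0
```

>>> {"fn": "jog_arm", "kwargs": {"commands": [[0,0,0,0,0,0.05],[0,0,0,0,0,0.1],[0,0,0,0,0,0.16],[0,0,0,0,0,0.22],[0,0,0,0,0,0.28],[0,0,0,0,0,0.34],[0,0,0,0,0,0.38],[0,0,0,0,0,0.4]]}}

```text
time_s: 14.35
tcp_pos: [0.6158, -0.141, 0.1011]
tcp_rot: [[0.793, -0.61, 0.0], [-0.61, -0.793, -0.0], [0.0, 0.0, -1.0]]
wrist_force: [-1.2, -1.8, 1.4]
gripper_width: 0.0159
gripper_force: 30.0
```

```bash
python3 - <<'E'
from h import *
for i in range(3):
  st=robot.state();R=np.array(st['tcp_rot']);print(st['tcp_pos'],np.degrees(np.arctan2(R[1,0],R[0,0])),st['wrist_force'],st['torque']);viewer.snapshot('wrist')
E
```

```text
[ 0.61577051 -0.14100993  0.10109035] -37.56524547078539 [-1.15843047 -1.75844686  1.38063085] [-0.46588123  0.3537341   0.09093014]
[ 0.61575361 -0.1409802   0.10107905] -37.62689906452208 [-3.00193443 -2.20727875  1.71685088] [-0.44952988  0.28072933  0.03562934]
[ 0.61574816 -0.1409733   0.10107854] -37.50951487307599 [-1.45142492 -2.20172365  0.7965116 ] [-0.47557815  0.33184193  0.04396736]
```

>>> {"fn": "jog_arm", "kwargs": {"commands": [[0,0.0014,0,0,0,0.05],[0,0.0014,0,0,0,0.1],[0,0.0014,0,0,0,0.15],[0,0.0014,0,0,0,0.2],[0,0.0014,0,0,0,0.25],[0,0.0014,0,0,0,0.29],[0,0.0014,0,0,0,0.31],[0,0.0014,0,0,0,0.31]]}}

```text
time_s: 15.5
tcp_pos: [0.6154, -0.1412, 0.101]
tcp_rot: [[0.437, -0.9, -0.0], [-0.9, -0.437, -0.0], [-0.0, 0.0, -1.0]]
wrist_force: [-2.0, -3.1, 0.9]
gripper_width: 0.0157
gripper_force: 30.0
```

```bash
cat > q.py <<'E'
from h import *
for i in range(3):
  st=robot.state();R=np.array(st['tcp_rot']);print(st['tcp_pos'].round(4),np.degrees(np.arctan2(R[1,0],R[0,0])).round(2),st['wrist_force'].round(2),st['torque'].round(3),st['joint_positions'][5].round(1));viewer.snapshot('wrist')
E
python3 q.py
```

```text
[ 0.6154 -0.1412  0.101 ] -64.1 [-2.02 -3.12  0.94] [-0.597  0.6    0.012] 139.1
[ 0.6154 -0.1412  0.101 ] -64.08 [-1.58 -2.26  1.27] [-0.506  0.526  0.043] 139.1
[ 0.6154 -0.1411  0.101 ] -64.09 [-2.81 -2.55  1.48] [-0.552  0.596  0.029] 139.1
```

>>> {"fn": "jog_arm", "kwargs": {"commands": [[0.001,0.002,0,0,0,0.01],[0.001,0.002,0,0,0,0.02],[0.001,0.002,0,0,0,0.03],[0.001,0.002,0,0,0,0.04],[0.001,0.002,0,0,0,0.05],[0.001,0.002,0,0,0,0.055],[0.001,0.002,0,0,0,0.06],[0.001,0.002,0,0,0,0.06]]}}

```text
time_s: 16.65
tcp_pos: [0.6151, -0.1416, 0.101]
tcp_rot: [[0.353, -0.936, -0.0], [-0.936, -0.353, 0.0], [-0.0, 0.0, -1.0]]
wrist_force: [-2.2, 0.8, 1.0]
gripper_width: 0.0156
gripper_force: 30.0
```

```bash
python3 q.py
```

```text
[ 0.6151 -0.1416  0.101 ] -69.31 [-2.24  0.78  1.01] [0.239 0.363 0.033] 144.2
[ 0.6151 -0.1417  0.101 ] -69.31 [-1.36  0.82  1.97] [0.272 0.371 0.038] 144.2
[ 0.6151 -0.1416  0.101 ] -69.3 [-0.81  0.68  1.4 ] [0.287 0.436 0.06 ] 144.2
```

Still about 0.04 N·m (friction only). I'll continue in small steps.

>>> {"fn": "jog_arm", "kwargs": {"commands": [[0,0.001,0,0,0,0.005],[0,0.001,0,0,0,0.01],[0,0.001,0,0,0,0.015],[0,0.001,0,0,0,0.02],[0,0.001,0,0,0,0.025],[0,0.001,0,0,0,0.03],[0,0.001,0,0,0,0.03],[0,0.001,0,0,0,0.03]]}}

```text
time_s: 17.8
tcp_pos: [0.6149, -0.1418, 0.1011]
tcp_rot: [[0.311, -0.95, 0.0], [-0.95, -0.311, 0.0], [0.0, -0.0, -1.0]]
wrist_force: [0.2, 0.6, 1.4]
gripper_width: 0.0154
gripper_force: 30.0
```

```bash
python3 q.py
```

```text
[ 0.6149 -0.1418  0.1011] -71.89 [0.15 0.61 1.37] [0.395 0.186 0.074] 146.8
[ 0.6148 -0.1418  0.101 ] -71.89 [-0.77  1.14  1.33] [0.457 0.093 0.017] 146.8
[ 0.6148 -0.1418  0.101 ] -71.89 [0.01 1.61 1.05] [0.441 0.127 0.079] 146.8
```

>>> {"fn": "jog_arm", "kwargs": {"commands": [[0,0,0,0,0,0.004],[0,0,0,0,0,0.008],[0,0,0,0,0,0.012],[0,0,0,0,0,0.016],[0,0,0,0,0,0.02],[0,0,0,0,0,0.02],[0,0,0,0,0,0.02],[0,0,0,0,0,0.02]]}}

```text
time_s: 18.95
tcp_pos: [0.6148, -0.1418, 0.101]
tcp_rot: [[0.282, -0.959, -0.0], [-0.959, -0.282, 0.0], [-0.0, 0.0, -1.0]]
wrist_force: [0.6, 1.7, 1.0]
gripper_width: 0.0158
gripper_force: 30.0
```

```bash
python3 q.py
```

```text
[ 0.6148 -0.1418  0.101 ] -73.6 [0.58 1.65 0.99] [0.424 0.135 0.026] 148.5
[ 0.6148 -0.1417  0.101 ] -73.6 [0.07 1.8  1.23] [0.44  0.109 0.089] 148.5
[ 0.6149 -0.1418  0.1011] -73.61 [-0.9   1.78  1.75] [0.405 0.123 0.049] 148.5
```

>>> {"fn": "jog_arm", "kwargs": {"commands": [[0,0,0,0,0,0.003],[0,0,0,0,0,0.006],[0,0,0,0,0,0.009],[0,0,0,0,0,0.012],[0,0,0,0,0,0.012],[0,0,0,0,0,0.012],[0,0,0,0,0,0.012],[0,0,0,0,0,0.012]]}}

```text
time_s: 20.1
tcp_pos: [0.6148, -0.1418, 0.101]
tcp_rot: [[0.265, -0.964, -0.0], [-0.964, -0.265, 0.0], [-0.0, 0.0, -1.0]]
wrist_force: [-0.9, 1.7, 1.5]
gripper_width: 0.0157
gripper_force: 30.0
```

```bash
python3 q.py
```

```text
[ 0.6148 -0.1418  0.101 ] -74.64 [-0.87  1.67  1.54] [0.424 0.164 0.034] 149.5
[ 0.6148 -0.1418  0.1011] -74.64 [-0.33  1.34  1.79] [0.389 0.132 0.049] 149.5
[ 0.6148 -0.1418  0.101 ] -74.64 [-0.7   1.66  2.48] [0.412 0.156 0.056] 149.5
```

>>> {"fn": "jog_arm", "kwargs": {"commands": [[0,0,0,0,0,0.003],[0,0,0,0,0,0.006],[0,0,0,0,0,0.009],[0,0,0,0,0,0.012],[0,0,0,0,0,0.012],[0,0,0,0,0,0.012],[0,0,0,0,0,0.012],[0,0,0,0,0,0.012]]}}

```text
time_s: 21.25
tcp_pos: [0.6148, -0.1418, 0.101]
tcp_rot: [[0.248, -0.969, -0.0], [-0.969, -0.248, 0.0], [-0.0, 0.0, -1.0]]
wrist_force: [-0.5, 1.2, 1.1]
gripper_width: 0.0156
gripper_force: 30.0
```

```bash
python3 q.py
```

```text
[ 0.6148 -0.1418  0.101 ] -75.67 [-0.51  1.19  1.12] [0.471 0.177 0.056] 150.6
[ 0.6148 -0.1418  0.101 ] -75.67 [-0.54  2.19  1.64] [0.511 0.212 0.051] 150.6
[ 0.6148 -0.1418  0.101 ] -75.67 [-0.52  1.36  1.78] [0.417 0.216 0.045] 150.6
```

>>> {"fn": "jog_arm", "kwargs": {"commands": [[0,0,0,0,0,0.003],[0,0,0,0,0,0.006],[0,0,0,0,0,0.009],[0,0,0,0,0,0.012],[0,0,0,0,0,0.012],[0,0,0,0,0,0.012],[0,0,0,0,0,0.012],[0,0,0,0,0,0.012]]}}

```text
time_s: 22.4
tcp_pos: [0.6148, -0.1418, 0.101]
tcp_rot: [[0.23, -0.973, 0.0], [-0.973, -0.23, 0.0], [-0.0, -0.0, -1.0]]
wrist_force: [-0.6, 0.7, 1.7]
gripper_width: 0.0156
gripper_force: 30.0
```

```bash
python3 q.py
```

```text
[ 0.6148 -0.1418  0.101 ] -76.7 [-0.61  0.68  1.67] [0.459 0.186 0.081] 151.6
[ 0.6148 -0.1417  0.101 ] -76.7 [-1.22  1.55  1.74] [0.442 0.219 0.055] 151.6
[ 0.6148 -0.1418  0.101 ] -76.7 [-0.57  0.8   1.08] [0.46  0.181 0.071] 151.6
```

>>> {"fn": "jog_arm", "kwargs": {"commands": [[0,0,0,0,0,0.003],[0,0,0,0,0,0.006],[0,0,0,0,0,0.009],[0,0,0,0,0,0.012],[0,0,0,0,0,0.012],[0,0,0,0,0,0.012],[0,0,0,0,0,0.012],[0,0,0,0,0,0.012]]}}

```text
time_s: 23.55
tcp_pos: [0.6148, -0.1418, 0.101]
tcp_rot: [[0.212, -0.977, -0.0], [-0.977, -0.212, 0.0], [-0.0, 0.0, -1.0]]
wrist_force: [-0.6, 1.0, 0.9]
gripper_width: 0.0158
gripper_force: 30.0
```

```bash
cat >> q.py <<'E'
T=[]
for i in range(6): T.append(robot.state()['torque'][2]);viewer.snapshot('wrist')
print(np.mean(T))
E
python3 q.py
```

```text
[ 0.6148 -0.1418  0.101 ] -77.73 [-0.64  0.99  0.89] [0.491 0.207 0.163] 152.6
[ 0.6148 -0.1418  0.101 ] -77.73 [-1.2   0.56  1.88] [0.499 0.279 0.188] 152.6
[ 0.6148 -0.1418  0.101 ] -77.73 [-0.95  1.71  1.25] [0.455 0.24  0.194] 152.6
0.13915389517504018
```

Torque has risen to about 0.17 N·m, above the 0.06 friction, so the lock is at its stop. Releasing.

>>> {"fn": "jog_arm", "kwargs": {"commands": [[0,0,0,0,0,-0.004],[0,0,0,0,0,-0.008],[0,0,0,0,0,-0.008],[0,0,0,0,0,-0.008],[0,0,0,0,0,-0.008],[0,0,0,0,0,-0.008],[0,0,0,0,0,-0.008],[0,0,0,0,0,-0.008]]}}

```text
time_s: 25.0
tcp_pos: [0.6148, -0.1418, 0.101]
tcp_rot: [[0.224, -0.975, 0.0], [-0.975, -0.224, -0.0], [0.0, -0.0, -1.0]]
wrist_force: [0.4, 1.3, 1.1]
gripper_width: 0.0161
gripper_force: 30.0
```

>>> {"fn": "jog_arm", "kwargs": {"commands": [[0,0,0,0,0,0],[0,0,0,0,0,0],[0,0,0,0,0,0],[0,0,0,0,0,0],[0,0,0,0,0,0],[0,0,0,0,0,0],[0,0,0,0,0,0],[0,0,0,0,0,0]], "hand": 0.6}}

```text
time_s: 26.0
tcp_pos: [0.6148, -0.1418, 0.101]
tcp_rot: [[0.224, -0.975, -0.0], [-0.975, -0.224, 0.0], [-0.0, 0.0, -1.0]]
wrist_force: [-0.8, 0.1, 0.9]
gripper_width: 0.073
gripper_force: 0.0
```

>>> {"fn": "jog_arm", "kwargs": {"commands": [[0,0,-0.03,0,0,0],[0,0,-0.06,0,0,0],[0,0,-0.1,0,0,0],[0,0,-0.15,0,0,0],[0,0,-0.2,0,0,0],[0,0,-0.3,0,0,0],[0,0,-0.35,0,0,0],[0,0,-0.35,0,0,0]]}}

```text
time_s: 27.0
tcp_pos: [0.6154, -0.1419, 0.2072]
tcp_rot: [[0.224, -0.975, 0.002], [-0.975, -0.224, -0.001], [0.001, -0.002, -1.0]]
wrist_force: [0.1, -0.4, 0.6]
gripper_width: 0.0731
gripper_force: 0.0
```

```bash
python3 - <<'E'
from h import *
w=snap('wrist','w3')
p=proj(w,[.615,-.1415,.1]);print(p)
u,v=p.astype(int);im=cv2.imread('pics/w3.png');im2=snap('scene','s3');im2=cv2.imread('pics/s3.png')
c=np.zeros((600,800,3),np.uint8);g=cv2.resize(im,(480,360));c[:360,:480]=g
q=proj(load('s3'),[.615,-.1415,.1]).astype(int);g=cv2.resize(im2[q[1]-40:q[1]+40,q[0]-40:q[0]+40],(320,320),interpolation=cv2.INTER_CUBIC);c[:320,480:]=g
v0=max(0,v-50);g=cv2.resize(im[v0:v0+100,u-100:u+100],(480,240),interpolation=cv2.INTER_CUBIC);c[360:,:480]=g
cv2.imwrite('pics/c5.png',c);print(robot.state()['tcp_pos'])
E
```

```text
[278.87471733 204.98507311]
[ 0.61441821 -0.14167233  0.20533872]
```

View pics/c5.png

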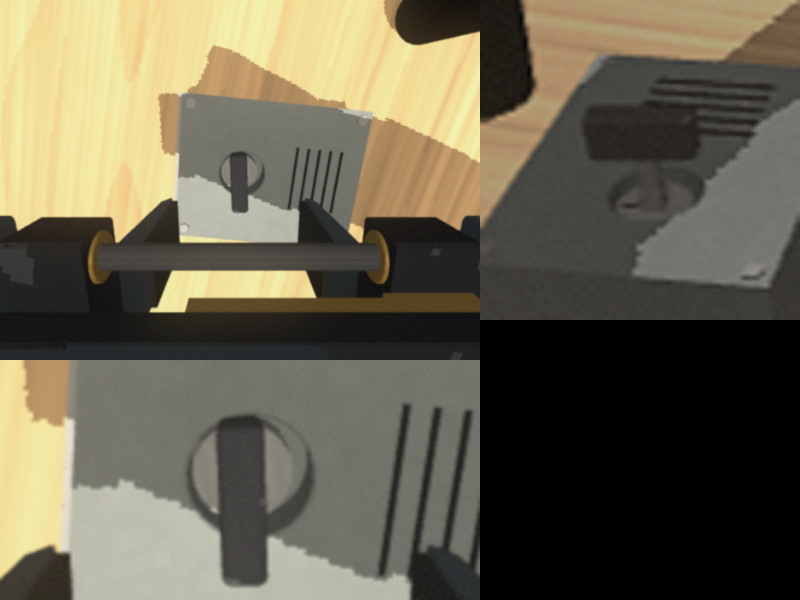

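The key stands upright in the lock, its handle at about (278,200) in the wrist picture, and the gripper is clear. I'm handing the job in.

```bash
python3 -c "
from bench import robot
print(robot.close_job())"
```

```text
the job is handed in; nothing more can be done
None
```

The largest key is fully home in the lock and turned clockwise to its stop; I left it standing upright, released it, and handed the job in at about 27 s (the hand-in returned no verdict).

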